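Crack the seized cap off a reaction tube

TASK

The orange screw cap on the glass reaction tube in the photoreactor has seized: grip it firmly but without crushing it, break it loose with a short hard anticlockwise twist, then spin it up and off, giving way by feel so that you hardly pull, press or lean on the glass thread. Set it down gently, the right way up, in the middle of the white dish and let go; leave everything else where it is.

Things in the scene. Friction and masses are not known exactly. Their poses are not given: they have to be found in the camera images.
- cap: Orange plastic screw cap, 38 mm high, about 0.2 kg. Origin: centre of its underside, z up its axis, x along the white bar on top. Head: knurled round, 48 mm across, from 21 to 38 mm above the origin, grip it there; skirt below 45 mm across. Its tacky seal has seized: a hard anticlockwise twist (0.5 to 1.1 N m) for 1/8 turn, then it spins freely. Over 45 N a finger crushes the head.
- tube: Glass tube fixed upright in one of three holes of the reactor. Origin on its axis at the casing's top, z up. Black clamp collar 64 mm wide, 12 mm high; glass 40 mm wide to 28 mm, then the threaded neck, rim at 55 mm. Cap starts with its underside at 36 mm. Right-hand thread, 15 mm rise a turn: the cap comes free after 0.6 to 0.7 turn, 9 to 11 mm up. The loosened thread bears 10 N in all.
- cap_head (a point): Centre of the cap's head, where to grip it: on the cap's axis, 29.5 mm above the cap's underside; its axes are the cap's.
- dish: White round dish on the table, loose, 132 mm wide over the rim, 16 mm high, inner floor 108 mm wide and 5 mm above the table. Origin: centre of its underside. The cap stands flat on this floor, upright, well inside the rim, at least 30 mm clear of other things.
- reactor: Photoreactor, fixed: stainless casing 210 x 290 mm, 130 mm high, origin at the centre of its underside, x away from the robot; three holes 85 mm apart along y, 20 mm nearer the robot than the centre, the two without the tube closed by black plugs with a stub 20 mm high; lip 30 mm high along the back edge; white console 130 mm long beyond its +y end, 152 mm high, with a thin probe up to 164 mm.
- vial_rack: Blue vial rack, loose bystander, 100 x 120 mm, 67 mm high with its vials, origin at the centre of its underside. It may stand before or behind the dish.
- stopper: Glass stopper standing on its narrow end, loose bystander, 32 mm wide, 46 mm high, origin at the centre of its underside.
- spare_cap: Plain white cap on the table, loose bystander, 38 mm wide, 24 mm high, origin at the centre of its underside.
- spatula: Thin steel lab spatula lying flat on the table, loose bystander, about 200 mm long, 4 mm thick, origin at its middle on the underside, x along it.
- amber_bottle: Amber glass bottle with black cap, loose bystander, 64 mm wide, 130 mm high, origin at the centre of its underside.
- beaker: Glass beaker, loose bystander, 72 mm wide, 95 mm high, origin at the centre of its underside.
There are look-alikes about, which are no part of the job. What is meant by the cap is not green, and is the smaller of those in its own colour.

How it is judged:
On the way, in this order (a step that is already met when the one before it is completed fails the run):
1. the cap is broken loose and spun at least 6 mm up its thread, upright on the tube's axis (z of cap in the frame of tube above 0.042 m and horizontal distance between cap and tube below 0.004 m and angle between cap's own z axis and vertical below 0.12 rad), for 0.1 s.
2. the cap is set on the dish's floor while the fingers still hold it (contact force between cap and dish above 0.3 N and contact force between the fingers and cap above 1 N and horizontal distance between cap and dish below 0.03 m and angle between cap's own z axis and vertical below 0.15 rad), for 0.1 s.
At the end, for the whole second after the job is handed in: The cap stands upright (within 0.1 rad) and at rest on the dish's floor, within 30 mm of the dish's centre, let go (horizontal distance between cap and dish below 0.03 m and z of cap in the frame of dish below 0.009 m and angle between cap's own z axis and vertical below 0.1 rad and contact force between cap and dish above 0.3 N and linear speed of cap below 0.01 m/s); the robot touches nothing.
It fails at once if the cap's head is crushed: the two fingers together press on it with over 90 N (contact force between the fingers and cap above 90 N).
It fails at once if the stuck cap is yanked, pressed or wrenched hard against the glass (twisting alone loads it with about 120 N) (contact force between cap and tube above 150 N).
It fails at once if the loosened cap (over 3.5 mm up) is pulled, pressed or leant on the glass thread (z of cap in the frame of tube above 0.0395 m and contact force between cap and tube above 10 N).
It fails at once if the dish is pushed away (distance of dish from where it was at the start of the episode above 0.03 m).
It fails at once if a bystander is disturbed (distance of any of vial_rack, stopper, spare_cap, spatula, amber_bottle, beaker from where it was at the start of the episode above 0.02 m).
It also fails if it takes over 72 s, if anything falls off the work surface, if the arm or the gripper's body presses on something with over 40 N, if the wrist force passes 120 N, or if a joint passes its speed limit or range.

ROBOT

A 6-joint arm with a two-finger parallel gripper is mounted at the origin on the work surface. World frame = base frame: x ahead of the robot, y to its left, z up, the work surface at z = 0. Lengths are in m, angles in rad, forces in N, time in s.
With the tool pointing down it reaches from about 0.35 to 0.975 m from the base axis. Payload 4.9 kg.
Tool frame: the origin (TCP) lies on the front face of the gripper's body, between the roots of the fingers; the fingertips stand 73 mm ahead of it and the grasp point (between the pads) lies 54 mm ahead of it (tip_extent is the distance from the TCP to the fingertips, in m); y points along the fingers, x is the direction in which the jaws open and shut, and the axes are right-handed (so a half turn about y gives the same grasp; the last joint's range is limited). The gripper opens to 85 mm and grips with 20 to 120 N. Pads are 22 mm wide; open, the fingers measure 114 mm over their backs; the gripper's body (76 mm by 85 mm) begins 54 mm behind the grasp point. The pads swing forward as they close: fully open they stand 13 mm farther back than shut.
Start: joints at [1.004, 0.053, 1.613, -0, 1.476, -0.119], TCP at [0.271, 0.563, 0.304] pointing down, gripper open.
Joint ranges: [-3.01, 3.01], [-1.01, 2.22], [0.06, 2.58], [-1.02, 4.17], [0.09, 2.62], [-3.14, 3.14]. Speed limits (rad/s): [2.57, 2.57, 3.14, 3.14, 3.14, 3.14].

INTERFACE

Orientations are given as a unit quaternion [w, x, y, z].
In Python, from plant import state, grab_frame, camera_info, job_done, tip_extent gives the robot as it stands.
- The arm moves only by the tool carry_out, never from a script. Its argument "rows" is a list that holds one entry, the list of rows, each a list of 7 numbers: the turn, a rotation vector about the world's x, y, z as a fraction of full scale, then the shift along the world's x, y, z as a fraction of full scale, then the finger opening in mm, from 0 to 85.4. A call has 1 to 5 rows; each row shifts and turns the commanded pose from where the row before left it; what a row does not reach is not made up. Full scale, the value 1, is 40 mm for a shift and 4 degrees for a turn. A row lasts 1/10 s, in which the tool goes at most 50 mm and 8.59 degrees, less where a joint would pass 70% of its speed; a pose out of reach is approached as far as the arm can. A call with a number of a shift or a turn outside -1 to 1 is refused whole. A call with a gripper value outside its range is refused whole. The fingers move at their own pace and stop on an object; the grip force is fixed at half the most. Time passes only in rows, so rows that do not move let the fingers close. It gives the time, the measured TCP pose, the force and the opening at its end, in the units of the state.
- state(): the state, without advancing time (a new reading comes with each control period).
- grab_frame(name): name is "scene" or "top" or "wrist"; returns the picture (420x560x3 uint8, blue, green, red); there is no depth.
- camera_info(name): a dict with "intrinsics" (3x3 intrinsics, pixels), "xyz" and "rotation" of the camera in the world; the wrist camera has in their place "tool_from_camera" (4x4, takes a point from camera to tool coordinates, whose origin is the TCP and whose axes are the tool frame's). Camera axes: x right, y down, z forward; pixel columns grow to the right and rows downward; lengths in m; the calibration is good to about 2 mm. A picture is of the moment at which its call begins: read the wrist's pose just before it. camera_info takes no time and is no camera call.
- job_done(): hands the job in, once; it reports no verdict.
The state is a dict: "time": time; "joint_pos": joint angles; "joint_vel": joint speeds; "joint_efforts": joint torques, N m; "tool_pos": TCP position; "tool_rot": TCP orientation; "contact_force": force on the tool from outside, world axes, zero at the start; "ft_torque": the same for the moment, N m; "gripper_width": opening from 0.0 (shut) to 1.0 (fully open).
Only numpy, scipy, OpenCV 4.12 (cv2) and the standard library are available. Lean on these libraries where they do the work, as an engineer would, in place of code of your own. Each camera call takes 0.05 s, during which the arm holds its last target.

## Working session

There is one attempt and no reset: what is moved stays moved. The work goes in short steps, Python scripts to look and compute and a tool call to move; the robot and the scene stay as the last step left them, time stands still between calls to the robot, and variables do not carry over. Pictures are saved under pics/ and viewed, and the job is handed in when it is done.

Besides the shell and the picture viewer there is one more tool, called after "Call:" as a command line: name --argument value ..., lists and objects as JSON in quotes. carry_out: Moves the arm, as the interface text tells. Shift numbers are shares of 40 mm and turn numbers shares of 4 degrees, none past 1 either way. Its arguments: {"type":"object","properties":{"rows":{"type":"array"}},"required":["rows"]}

```bash
ls; mkdir -p pics
python3 - <<'E'
from plant import *
import cv2
s=state();print(s)
for n in("scene","top","wrist"):
    i=camera_info(n);print(n,i)
    cv2.imwrite(f"pics/{n}0.png",grab_frame(n))
print(tip_extent if not callable(tip_extent) else tip_extent())
E
```

```text
pics
{'time': 0.0, 'joint_pos': array([ 1.00400803e+00,  5.33792169e-02,  1.61430750e+00,  1.04800723e-05,
        1.47603486e+00, -1.18982958e-01]), 'joint_vel': array([ 2.63130927e-04, -1.49817416e-03, -1.23608016e-05, -3.29687998e-04,
        1.29879280e-04,  1.78359681e-04]), 'joint_efforts': array([ 4.02487121e-04, -3.93700433e+01, -3.70159650e+01, -1.63366867e-04,
        7.37683353e-03, -1.31318956e-05]), 'tool_pos': array([0.2703435 , 0.56296837, 0.30264095]), 'tool_rot': array([-0.59821832,  0.59885627,  0.37581861, -0.37718215]), 'contact_force': array([ 0.58495599, -0.37451547, -0.26401264]), 'ft_torque': array([-0.00643302, -0.02787638, -0.01332356]), 'gripper_width': 0.9979445415158692}
scene {'intrinsics': array([[389.38044605,   0.        , 280.72465167],
       [  0.        , 389.38044605, 204.90231862],
       [  0.        ,   0.        ,   1.        ]]), 'xyz': array([ 1.09653163, -0.47318568,  0.80369317]), 'rotation': array([-0.3849964 ,  0.82324139,  0.37536347, -0.18208145])}
top {'intrinsics': array([[514.73425892,   0.        , 276.48792803],
       [  0.        , 514.73425892, 208.08858654],
       [  0.        ,   0.        ,   1.        ]]), 'xyz': array([0.26763109, 0.02683906, 1.53394085]), 'rotation': array([ 0.04840932, -0.70335683,  0.70673052, -0.05897185])}
wrist {'intrinsics': array([[315.28745257,   0.        , 281.45472059],
       [  0.        , 315.28745257, 207.71654797],
       [  0.        ,   0.        ,   1.        ]]), 'tool_from_camera': array([[ 9.99998854e-01,  3.02020266e-04, -1.48338233e-03,
         4.38968561e-04],
       [ 1.50403280e-03, -3.09443903e-01,  9.50916510e-01,
        -6.94126122e-02],
       [-1.71827560e-04, -9.50917651e-01, -3.09444003e-01,
         7.93927688e-02],
       [ 0.00000000e+00,  0.00000000e+00,  0.00000000e+00,
         1.00000000e+00]])}
0.0726
```

View pictures.

View pics/scene0.png

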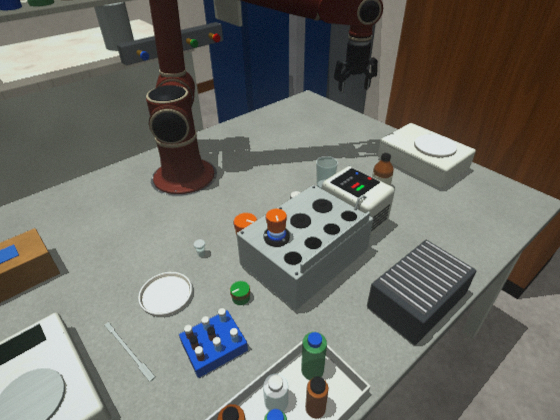

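View pics/top0.png

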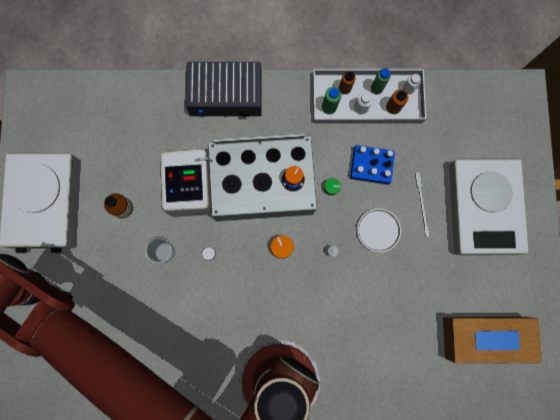

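View pics/wrist0.png

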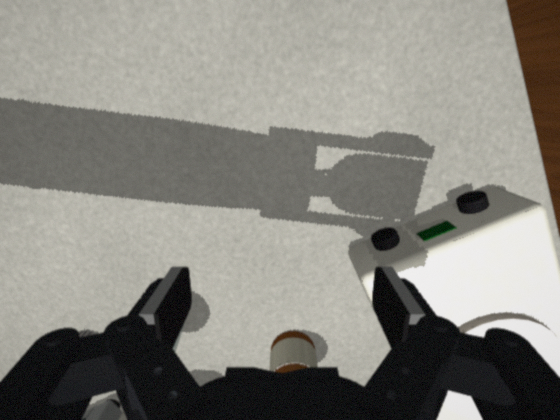

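```bash
cat > h.py <<'E'
import numpy as np, cv2
from scipy.spatial.transform import Rotation as R
from plant import *
def q2R(q): return R.from_quat([q[1],q[2],q[3],q[0]]).as_matrix()
def cam(n,s=None):
    i=camera_info(n);K=i["intrinsics"]
    if n=="wrist":
        T=np.eye(4);T[:3,:3]=q2R(s["tool_rot"]);T[:3,3]=s["tool_pos"]
        M=T@i["tool_from_camera"];return K,M[:3,:3],M[:3,3]
    return K,(i["rotation"] if np.ndim(i["rotation"])==2 else q2R(i["rotation"])),np.array(i["xyz"])
def ray(c,px):
    K,Rm,o=c;d=Rm@np.linalg.inv(K)@np.array([px[0],px[1],1.]);return o,d/np.linalg.norm(d)
def atz(c,px,z):
    o,d=ray(c,px);return o+d*(z-o[2])/d[2]
def proj(c,p):
    K,Rm,o=c;v=K@(Rm.T@(np.array(p)-o));return v[:2]/v[2]
def tri(*rs):
    A=np.zeros((3,3));b=np.zeros(3)
    for o,d in rs:
        P=np.eye(3)-np.outer(d,d);A+=P;b+=P@o
    x=np.linalg.solve(A,b);return x,[np.linalg.norm((np.eye(3)-np.outer(d,d))@(x-o)) for o,d in rs]
E
python3 - <<'E'
import cv2
a=cv2.imread("pics/scene0.png");b=cv2.imread("pics/top0.png")
cv2.imwrite("pics/c1.png",cv2.resize(a[190:310,130:290],None,fx=5,fy=5,interpolation=cv2.INTER_CUBIC))
cv2.imwrite("pics/c2.png",cv2.resize(b[135:255,260:420],None,fx=5,fy=5,interpolation=cv2.INTER_CUBIC))
from h import *
print(cam("top")[1], q2R(state()["tool_rot"]))
E
```

```text
[[-0.00589142 -0.9884579   0.1513812 ]
 [-0.99987705  0.00362299 -0.01525635]
 [ 0.01453181 -0.15145246 -0.98835772]] [[ 4.32974919e-01 -8.51844399e-04 -9.01405566e-01]
 [ 9.01404546e-01 -1.36722905e-03  4.32975721e-01]
 [-1.60125582e-03 -9.99998703e-01  1.75880527e-04]]
```

View pics/c1.png

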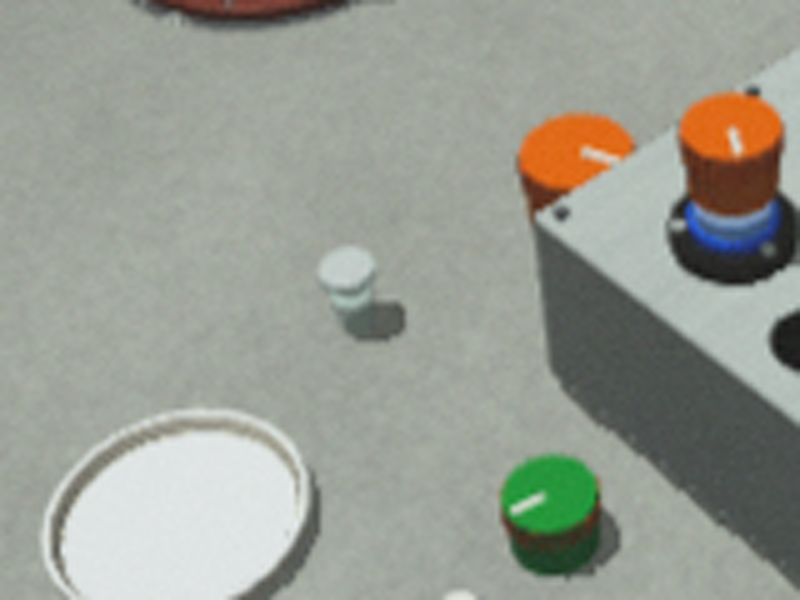

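View pics/c2.png

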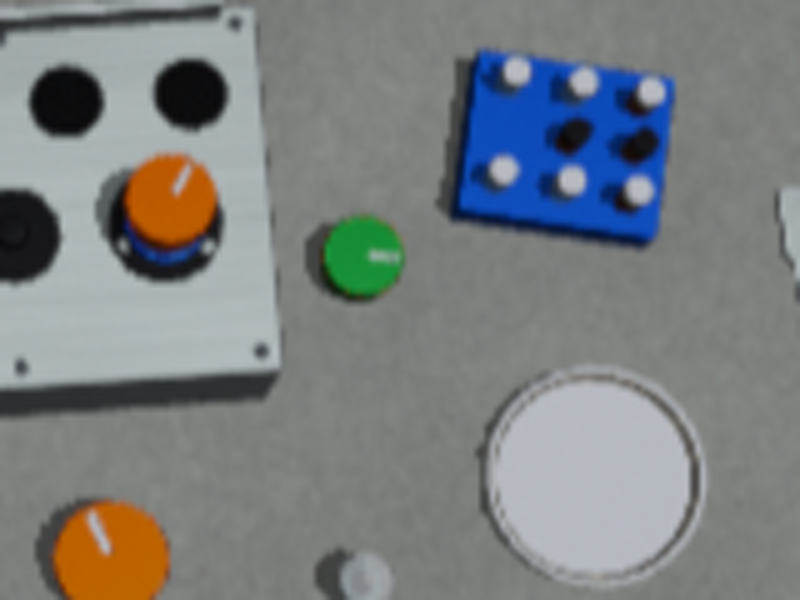

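Run:
```python
from h import *
a=cam("scene");b=cam("top")
f=lambda n,x,y:((x+.5)/5-.5+(130 if n=='s' else 260),(y+.5)/5-.5+(190 if n=='s' else 135))
P=lambda s,t:tri(ray(a,f('s',*s)),ray(b,f('t',*t)))
print("captop",P((731,127),(171,199)))
print("bigorange",P((577,155),(112,555)))
print("green",P((551,493),(363,256)))
print("stopper",P((347,268),(367,578)))
print("dish",atz(b,f('t',596,475),.016), P((180,520),(596,475)))
print("casing corner near", P((538,212),(278,368)))
print(tri(ray(a,(276.0,247)),ray(b,(295.5,181)) ))
for n,p in dict(rack=(373,164),spare=(208,254),spat1=(418,175),spat2=(428,235),bottle=(118,204),beak=(160,250)).items(): print(n,atz(b,p,.03))
```

```text
captop (array([ 0.56200837, -0.03898104,  0.20364577]), [np.float64(0.0012307140234199343), np.float64(0.0012307140234197004)])
bigorange (array([ 0.38580573, -0.01054991,  0.05059017]), [np.float64(0.000899593009155754), np.float64(0.0008995930091556872)])
green (array([ 0.56403115, -0.16085151,  0.03640507]), [np.float64(0.0013884041719689124), np.float64(0.001388404171968956)])
stopper (array([ 0.37222794, -0.15791628,  0.04575022]), [np.float64(0.0011582242681887856), np.float64(0.0011582242681888082)])
dish [ 0.43430366 -0.3004527   0.016     ] (array([ 0.43559082, -0.30068791,  0.00913363]), [np.float64(0.0013391881112733953), np.float64(0.001339188111273461)])
casing corner near (array([ 0.48257378, -0.10054122,  0.13069944]), [np.float64(0.0013834511034525943), np.float64(0.0013834511034525692)])
(array([ 0.5659533 , -0.0468336 ,  0.10468196]), [np.float64(0.003344397839311378), np.float64(0.00334439783931134)])
rack [ 0.63090007 -0.28710788  0.03      ]
spare [0.36351918 0.20379013 0.03      ]
spat1 [ 0.59677677 -0.42124156  0.03      ]
spat2 [ 0.41615813 -0.44220444  0.03      ]
bottle [0.51188023 0.47057571 0.03      ]
beak [0.37583159 0.34338917 0.03      ]
```

The cap meant is the smaller orange one on the tube, at scene (276,216) and top (294,175). The larger orange one on the table, at top (282,246), and the green one, at top (332,186), are look-alikes. Cap top triangulates to z=0.204, and 130+36+38 mm from the text gives the same. The next step is to move over it.

Call:
carry_out --rows '[[[0,0,-1,0.48,-1,0,85],[0,0,-1,0.48,-1,0,85],[0,0,-1,0.48,-1,0,85],[0,0,-1,0.48,-1,0,85],[0,0,-1,0.48,-1,0,85]]]'

```text
time: 0.65
tool_pos: [0.3668, 0.3617, 0.3035]
tool_rot: [-0.655, 0.655, 0.266, -0.266]
contact_force: [2.0, 1.0, 0.3]
gripper_width: 0.997
```

Call:
carry_out --rows '[[[0,0,-1,0.48,-1,0,85],[0,0,-1,0.48,-1,0,85],[0,0,-1,0.48,-1,0,85],[0,0,-1,0.48,-1,0,85],[0,0,-1,0.48,-1,0,85]]]'

```text
time: 1.15
tool_pos: [0.4629, 0.1616, 0.3037]
tool_rot: [0.691, -0.691, -0.148, 0.148]
contact_force: [0.5, 0.2, 0.1]
gripper_width: 0.994
```

Call:
carry_out --rows '[[[0,0,-1,0.48,-1,0,85],[0,0,-1,0.48,-1,0,85],[0,0,-1,0.48,-1,0,85],[0,0,-1,0.48,-1,0,85],[0,0,-1,0.48,-1,0,85]]]'

```text
time: 1.65
tool_pos: [0.5589, -0.0385, 0.3036]
tool_rot: [0.707, -0.707, -0.026, 0.026]
contact_force: [0.4, 1.2, 0.6]
gripper_width: 0.995
```

Call:
carry_out --rows '[[[0,0,-1,0,0,0.5,85],[0,0,-1,0,0,0.5,85],[0,0,-1,0,0,0,85],[0,0,-1,0,0,0,85],[0,0,-1,0,0,0,85]]]'

```text
time: 2.15
tool_pos: [0.5585, -0.0367, 0.3437]
tool_rot: [0.7, -0.7, 0.097, -0.097]
contact_force: [-0.1, -1.4, -0.7]
gripper_width: 0.998
```

```bash
cat > look.py <<'E'
import sys
from h import *
s=state();im=grab_frame("wrist");n=sys.argv[1]
cv2.imwrite(f"pics/{n}.png",im)
import pickle;pickle.dump(s,open(f"pics/{n}.pkl","wb"))
c=cam("wrist",s);hsv=cv2.cvtColor(im,cv2.COLOR_BGR2HSV)
m=cv2.inRange(hsv,(5,200,170),(18,255,255))
k,l,st,ce=cv2.connectedComponentsWithStats(m)
for i in range(1,k):
    if st[i,4]>80: print(st[i],ce[i],atz(c,ce[i],.204))
T=q2R(s["tool_rot"]);print("joints",s["joint_pos"].round(3),"grasp",s["tool_pos"]+T@[0,.054,0],proj(c,s["tool_pos"]+T@[0,.054,0]))
E
python3 look.py w1
```

```text
[ 108  166   56   54 2062] [134.62803104 193.72405432] [0.46712649 0.0115918  0.204     ]
[ 256  200   66   55 2480] [286.13709677 226.08669355] [ 0.5610272  -0.03985362  0.204     ]
joints [-0.199 -0.124  1.719  0.     1.547  0.078] grasp [ 0.55849486 -0.03669717  0.28973637] [281.40005248 290.91059412]
```

View pics/w1.png

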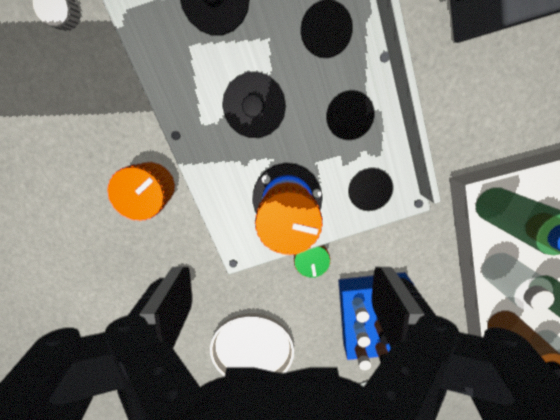

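Call:
carry_out --rows '[[[0,0,-1,0,0,0,85],[0,0,-1,0,0,0,85],[0,0,-1,0,0,0,85],[0,0,-1,0,0,0,85],[0,0,-1,0,0,0,85]]]'

```text
time: 2.7
tool_pos: [0.5585, -0.0366, 0.3435]
tool_rot: [-0.673, 0.673, -0.217, 0.217]
contact_force: [-0.2, -0.2, 0.1]
gripper_width: 0.993
```

Call:
carry_out --rows '[[[0,0,-1,0,0,0,85],[0,0,-1,0,0,0,85],[0,0,-1,0,0,0,85],[0,0,-1,0,0,0,85],[0,0,-1,0,0,0,85]]]'

```text
time: 3.2
tool_pos: [0.5584, -0.0366, 0.3435]
tool_rot: [-0.625, 0.625, -0.331, 0.33]
contact_force: [1.4, 0.9, 0.4]
gripper_width: 0.993
```

Call:
carry_out --rows '[[[0,0,-1,0,0,0,85],[0,0,-1,0,0,0,85],[0,0,-1,0,0,0,85],[0,0,-1,0,0,0,85],[0,0,-1,0,0,0,85]]]'

```text
time: 3.7
tool_pos: [0.5584, -0.0366, 0.3435]
tool_rot: [-0.558, 0.558, -0.434, 0.434]
contact_force: [0.2, -0.1, 0.6]
gripper_width: 0.997
```

Call:
carry_out --rows '[[[0,0,-1,0,0,0,85],[0,0,-1,0,0,0,85],[0,0,-1,0,0,0,85],[0,0,-1,0,0,0,85],[0,0,-1,0,0,0,85]]]'

```text
time: 4.2
tool_pos: [0.5585, -0.0366, 0.3435]
tool_rot: [0.474, -0.474, 0.525, -0.524]
contact_force: [0.4, -0.3, 0.1]
gripper_width: 0.995
```

Call:
carry_out --rows '[[[0,0,-1,0,0,0,85],[0,0,-1,0,0,0,85],[0,0,-1,0,0,0,85],[0,0,-1,0,0,0,85],[0,0,-1,0,0,0,85]]]'

```text
time: 4.7
tool_pos: [0.5584, -0.0366, 0.3435]
tool_rot: [0.376, -0.376, 0.599, -0.599]
contact_force: [-0.2, -0.5, 0.5]
gripper_width: 0.995
```

Call:
carry_out --rows '[[[0,0,-1,0,0,0,85],[0,0,-1,0,0,0,85],[0,0,-1,0,0,0,85],[0,0,-1,0,0,0,85],[0,0,-1,0,0,0,85]]]'

```text
time: 5.2
tool_pos: [0.5584, -0.0366, 0.3435]
tool_rot: [0.266, -0.267, 0.655, -0.655]
contact_force: [-0.2, 0.1, -0.9]
gripper_width: 0.994
```

```bash
python3 look.py w2
```

```text
[ 249  182   64   37 1374] [283.16375546 200.66157205] [ 0.5690884  -0.04909535  0.204     ]
[ 338  260   43   43 1149] [358.16275022 280.55613577] [ 0.48462434 -0.04354844  0.204     ]
joints [-0.198 -0.123  1.719  0.     1.547  2.171] grasp [ 0.55840234 -0.0365631   0.28948138] [282.00834828 290.43643654]
```

View pics/w2.png

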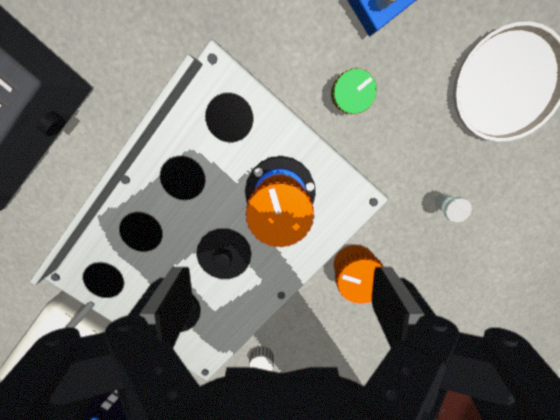

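Run:
```python
import cv2,numpy as np
a=cv2.imread("pics/w1.png")[160:260,236:346];b=cv2.imread("pics/w2.png")[160:260,226:336]
cv2.imwrite("pics/c3.png",np.hstack([cv2.resize(x,None,fx=3.6,fy=3.6,interpolation=cv2.INTER_CUBIC) for x in(a,b)]))
from h import *
import pickle
for n in("w1","w2"):
    c=cam("wrist",pickle.load(open(f"pics/{n}.pkl","rb")))
    # predicted outline ellipse of top disc
    im=cv2.imread(f"pics/{n}.png");hsv=cv2.cvtColor(im,cv2.COLOR_BGR2HSV)
    m=cv2.inRange(hsv,(3,170,60),(20,255,255))
    k,l,st,ce=cv2.connectedComponentsWithStats(m)
    for i in range(1,k):
        if st[i,4]>600:
            h=cv2.convexHull(np.argwhere(l==i)[:,::-1].astype(np.float32));e=cv2.fitEllipse(h);print(n,st[i],e[0],e[1],atz(c,e[0],.204))
    p=lambda t:proj(c,np.array([.562,-.039,.204])+.024*np.array([np.cos(t),np.sin(t),0]))
    print(n,"pred",cv2.fitEllipse(np.array([p(t) for t in np.linspace(0,6.2,40)],np.float32)))
```

```text
w1 [ 108  163   66   57 2736] (140.34323120117188, 190.0783233642578) (55.826072692871094, 66.57215881347656) [0.47195049 0.01280743 0.204     ]
w1 [ 256  183   66   72 3428] (288.2645568847656, 219.0164031982422) (65.90359497070312, 70.98023223876953) [ 0.56376005 -0.03519929  0.204     ]
w1 pred ((287.30426025390625, 223.44566345214844), (63.25546646118164, 67.6672134399414), 87.37284851074219)
w2 [ 246  176   67   70 3450] (279.2874755859375, 211.297119140625) (66.78649139404297, 70.05538177490234) [ 0.56560397 -0.04165191  0.204     ]
w2 [ 334  246   48   57 1873] (357.95220947265625, 274.24163818359375) (48.619293212890625, 59.34615707397461) [ 0.48877837 -0.04700658  0.204     ]
w2 pred ((280.33270263671875, 216.1626434326172), (64.30132293701172, 68.2608871459961), 90.21311950683594)
```

View pics/c3.png

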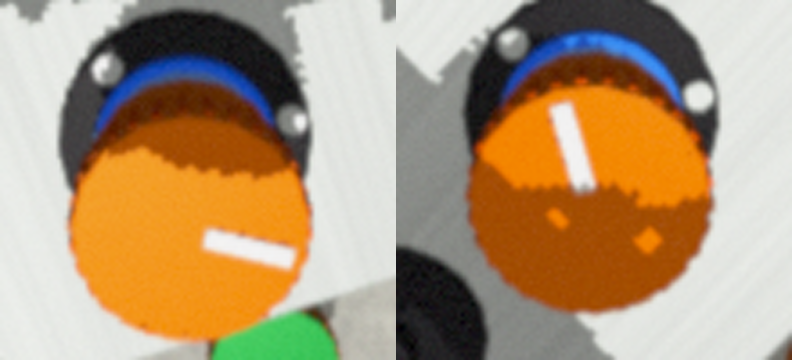

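Run:
```python
from h import *
import pickle
L=[]
for n,p,e in(("w1",(288.7,223.1),(287.3,223.45)),("w2",(280.1,215),(280.3,216.2))):
    c=cam("wrist",pickle.load(open(f"pics/{n}.pkl","rb")));ctr=proj(c,[.562,-.039,.204])
    q=np.array(p)-np.array(e)+ctr  # centre
    L.append(ray(c,q));print(atz(c,q,.204))
print(tri(*L))
s=state();print(s["tool_pos"],q2R(s["tool_rot"]))
```

```text
[ 0.56302666 -0.03901552  0.204     ]
[ 0.56272498 -0.03954431  0.204     ]
(array([ 0.56277069, -0.03933099,  0.20333674]), [np.float64(0.0002099091303631437), np.float64(0.00020990913036292373)])
[ 0.55844504 -0.0365881   0.34348257] [[-7.17548644e-01 -6.88669584e-04  6.96508053e-01]
 [-6.96508288e-01  1.58478952e-04 -7.17548730e-01]
 [ 3.83772118e-04 -9.99999750e-01 -5.93380430e-04]]
```

Call:
carry_out --rows '[[[0,0,0,0.11,-0.068,-0.4,85],[0,0,0,0,0,-0.6,85],[0,0,0,0,0,-0.6,75],[0,0,0,0,0,-0.5,70],[0,0,0,0,0,-0.3,65]]]'

```text
time: 5.75
tool_pos: [0.5619, -0.0393, 0.2442]
tool_rot: [0.266, -0.269, 0.656, -0.654]
contact_force: [0.2, -0.1, -0.0]
gripper_width: 0.76
```

Call:
carry_out --rows '[[[0,0,0,0,0,0,60],[0,0,0,0,0,0,56],[0,0,0,0,0,0,54],[0,0,0,0,0,0,53]]]'

```text
time: 6.15
tool_pos: [0.5637, -0.0395, 0.2494]
tool_rot: [-0.268, 0.266, -0.654, 0.655]
contact_force: [0.1, 0.8, 0.6]
gripper_width: 0.62
```

```bash
python3 look.py w3; python3 -c "
from plant import *
s=state();print(s['tool_pos'],s['contact_force'],s['ft_torque'],s['gripper_width']*85.4)"
```

```text
[ 228  253  109   95 6695] [283.91381628 298.42793129] [ 0.56436194 -0.04124657  0.204     ]
joints [-0.202 -0.051  1.809  0.     1.381  2.166] grasp [ 0.56378995 -0.03953039  0.19539253] [282.00605832 290.43530852]
[ 0.56357887 -0.03946205  0.24924519] [ 0.05428791  0.04486358 -0.63492883] [-0.00265715  0.02026086 -0.02193957] 52.712596598295136
```

View pics/w3.png

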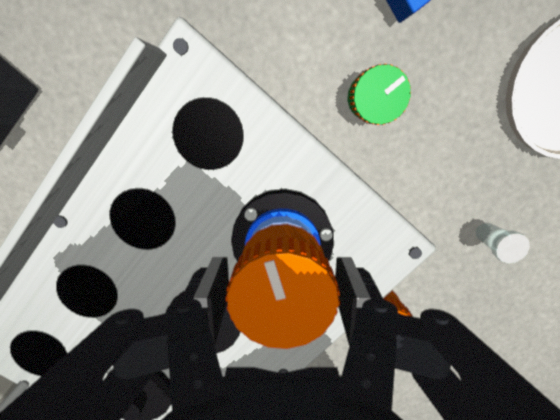

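Run:
```python
from h import *
import pickle
im=cv2.imread("pics/w3.png");s=pickle.load(open("pics/w3.pkl","rb"));c=cam("wrist",s)
cv2.imwrite("pics/c4.png",cv2.resize(im[215:365,190:380],None,fx=4,fy=4,interpolation=cv2.INTER_CUBIC))
for xy in((.5628,-.0393),(.5638,-.0395),(.5638,-.0405)):
    p=np.array([proj(c,[xy[0]+.024*np.cos(t),xy[1]+.024*np.sin(t),.204]) for t in np.linspace(0,6.28,200)])
    print(xy,p.min(0),p.max(0), 'crop',(p.min(0)-[190,215])*4,(p.max(0)-[190,215])*4)
```

```text
(0.5628, -0.0393) [226.7542483  252.16178743] [339.91005884 349.43212493] crop [147.01699319 148.64714971] [599.64023538 537.7284997 ]
(0.5638, -0.0395) [225.28756654 250.25276957] [338.6620677  347.90106694] crop [141.15026617 141.01107829] [594.64827081 531.60426775]
(0.5638, -0.0405) [226.85043814 248.62516547] [340.41327369 346.59620484] crop [147.40175254 134.50066186] [601.65309477 526.38481936]
```

View pics/c4.png

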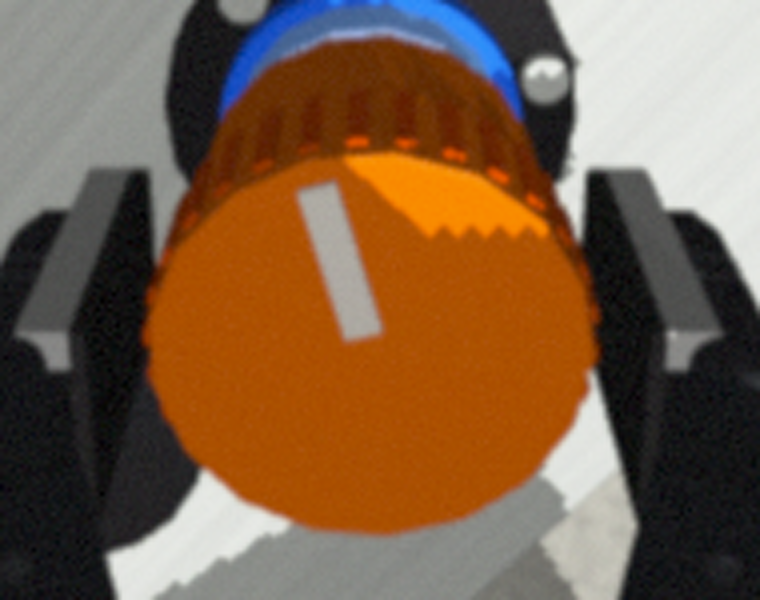

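Call:
carry_out --rows '[[[0,0,0,-0.012,0,0,51],[0,0,0,0,0,0,50],[0,0,0,0,0,0,49.5],[0,0,0,0,0,0,49],[0,0,0,0,0,0,49]]]'

```text
time: 6.7
tool_pos: [0.5625, -0.0393, 0.2479]
tool_rot: [0.267, -0.267, 0.655, -0.655]
contact_force: [-0.2, 0.2, 0.3]
gripper_width: 0.574
```

```bash
cat > st.py <<'E'
from h import *
s=state();T=q2R(s["tool_rot"])
np.set_printoptions(precision=4,suppress=True)
print('t',s['time'],'pos',s['tool_pos'],'yaw',np.degrees(np.arctan2(T[1,0],T[0,0])),'tilt',T[:2,1],'q6',s['joint_pos'][5])
print('F',s['contact_force'],'tau',s['ft_torque'],'w',s['gripper_width']*85.4,'Ftool',T.T@s['contact_force'],'dyn',s['joint_vel'].round(3))
E
python3 st.py
```

```text
t 6.7 pos [ 0.5625 -0.0393  0.2479] yaw -135.65542900931467 tilt [-0.0001  0.0001] q6 2.1658120714374856
F [-0.2278  0.1735  0.2859] tau [0.0076 0.01   0.04  ] w 48.97908582207473 Ftool [ 0.0416 -0.2858 -0.2833] dyn [ 0.001  0.     0.001  0.001 -0.     0.   ]
```

Settled at (0.5625,-0.0393,0.2479), no contact yet at 49 mm. I'll close in small steps.

Call:
carry_out --rows '[[[0,0,0,0,0,0,48.5],[0,0,0,0,0,0,48.5]]]'

```text
time: 6.9
tool_pos: [0.5626, -0.0393, 0.2479]
tool_rot: [0.267, -0.267, 0.655, -0.655]
contact_force: [0.5, -0.0, -0.2]
gripper_width: 0.57
```

```bash
python3 st.py
```

```text
t 6.9 pos [ 0.5626 -0.0393  0.2479] yaw -135.65337661811787 tilt [0.0002 0.0002] q6 2.1658087883516672
F [ 0.5075 -0.0206 -0.1507] tau [ 0.1037 -0.1081 -0.0218] w 48.63846863153874 Ftool [-0.3485  0.1508  0.3695] dyn [-0.     0.    -0.002  0.001 -0.001  0.   ]
```

Call:
carry_out --rows '[[[0,0,0,0,0,0,48],[0,0,0,0,0,0,48]]]'

```text
time: 7.1
tool_pos: [0.5627, -0.0391, 0.248]
tool_rot: [0.267, -0.267, 0.655, -0.655]
contact_force: [2.0, 2.2, 0.3]
gripper_width: 0.564
```

```bash
python3 st.py
```

```text
t 7.1 pos [ 0.5627 -0.0391  0.248 ] yaw -135.65102235901895 tilt [0.0007 0.0005] q6 2.165824181913778
F [1.9742 2.191  0.3316] tau [ 0.2573 -0.2204  0.029 ] w 48.148873423397276 Ftool [-2.9436 -0.3291 -0.1868] dyn [ 0.002 -0.001 -0.001  0.002 -0.    -0.001]
```

Call:
carry_out --rows '[[[0,0,0,0,0,0,47.5],[0,0,0,0,0,0,47.5]]]'

```text
time: 7.3
tool_pos: [0.5627, -0.0391, 0.2481]
tool_rot: [0.267, -0.267, 0.655, -0.655]
contact_force: [1.5, 2.6, 1.1]
gripper_width: 0.557
```

```bash
python3 st.py
```

```text
t 7.3 pos [ 0.5627 -0.0391  0.2481] yaw -135.64993220655597 tilt [0.0008 0.0006] q6 2.16582231761503
F [1.548  2.6449 1.0719] tau [ 0.3681 -0.3508  0.0006] w 47.582911355021224 Ftool [-2.9568 -1.0692 -0.8091] dyn [-0.001 -0.001 -0.001 -0.001  0.001 -0.001]
```

Call:
carry_out --rows '[[[0,0,0,0.004,0.004,0,47],[0,0,0,0,0,0,47]]]'

```text
time: 7.5
tool_pos: [0.5628, -0.0391, 0.2481]
tool_rot: [0.267, -0.267, 0.655, -0.655]
contact_force: [1.7, 1.6, 1.4]
gripper_width: 0.556
```

```bash
python3 st.py
```

```text
t 7.5 pos [ 0.5628 -0.0391  0.2481] yaw -135.65137538916844 tilt [0.0003 0.0002] q6 2.1661759092400046
F [1.6929 1.5835 1.4462] tau [ 0.4296 -0.1921  0.0265] w 47.451027267193744 Ftool [-2.318  -1.4454  0.0512] dyn [-0.001  0.001  0.     0.001 -0.001 -0.002]
```

Call:
carry_out --rows '[[[0,0,0,0,0,0,46.5],[0,0,0,0,0,0,46.5]]]'

```text
time: 7.7
tool_pos: [0.5628, -0.0391, 0.2482]
tool_rot: [0.267, -0.267, 0.655, -0.655]
contact_force: [1.6, 1.8, 1.6]
gripper_width: 0.549
```

```bash
python3 st.py; python3 look.py w4; python3 -c "
import cv2
im=cv2.imread('pics/w4.png');cv2.imwrite('pics/c5.png',cv2.resize(im[215:365,190:380],None,fx=4,fy=4,interpolation=cv2.INTER_CUBIC))"
```

```text
t 7.7 pos [ 0.5628 -0.0391  0.2482] yaw -135.65549276090576 tilt [0.0004 0.0002] q6 2.166174530514694
F [1.551  1.7913 1.6247] tau [ 0.4572 -0.1633  0.0351] w 46.90915373870329 Ftool [-2.362  -1.6237 -0.1967] dyn [-0.001  0.     0.001 -0.001  0.002 -0.001]
[ 227  252  110   95 6907] [283.0262053  298.27464891] [ 0.56429112 -0.04118917  0.204     ]
joints [-0.201 -0.051  1.811  0.     1.381  2.166] grasp [ 0.5628068  -0.03910053  0.1941936 ] [282.00774473 290.43706729]
```

View pics/c5.png

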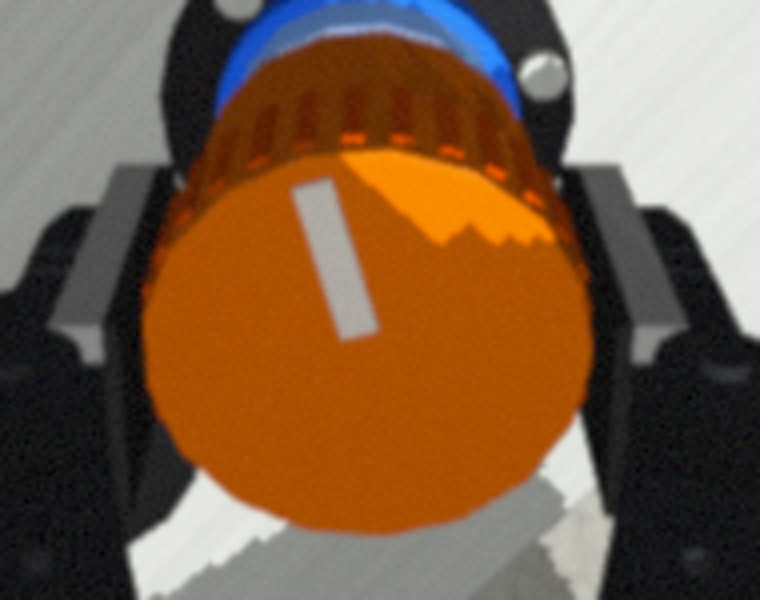

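Call:
carry_out --rows '[[[0,0,0,0,0,0,46],[0,0,0,0,0,0,46]]]'

```text
time: 7.95
tool_pos: [0.5628, -0.0391, 0.2482]
tool_rot: [0.267, -0.267, 0.655, -0.655]
contact_force: [0.5, 3.1, 2.9]
gripper_width: 0.549
```

```bash
python3 st.py
```

```text
t 7.95 pos [ 0.5628 -0.0391  0.2482] yaw -135.65421438099267 tilt [0.0004 0.0002] q6 2.1661779700106822
F [0.4771 3.1227 2.8544] tau [ 0.5341 -0.0784  0.0035] w 46.89743723121416 Ftool [-2.5251 -2.8537 -1.8993] dyn [-0.    -0.    -0.002 -0.    -0.    -0.002]
```

Call:
carry_out --rows '[[[0,0,1,0,0,0,46]]]'

```text
time: 8.05
tool_pos: [0.5628, -0.0392, 0.2483]
tool_rot: [0.289, -0.289, 0.645, -0.645]
contact_force: [0.8, 2.6, 4.5]
gripper_width: 0.549
```

```bash
python3 st.py
```

```text
t 8.05 pos [ 0.5628 -0.0392  0.2483] yaw -131.71280215116667 tilt [0.0004 0.0005] q6 2.09708784541898
F [0.807  2.6045 4.4765] tau [ 0.4844 -0.0064 -0.997 ] w 46.88063215460451 Ftool [-2.484  -4.4749 -1.1307] dyn [-0.002  0.001 -0.     0.001  0.003 -0.718]
```

```bash
cat > bar.py <<'E'
import sys
from h import *
s=state();im=grab_frame("wrist");n=sys.argv[1];cv2.imwrite(f"pics/{n}.png",im)
c=cam("wrist",s);T=q2R(s["tool_rot"]);z=float(sys.argv[2]) if len(sys.argv)>2 else .204
# rectify the top plane in tool axes, 0.1 mm/px
g=np.array([[s["tool_pos"]+T[:,0]*u+T[:,2]*v for u in np.linspace(-.03,.03,301)] for v in np.linspace(.03,-.03,301)]);g[...,2]=z
K,Rm,o=c;pc=(g-o)@Rm;u=pc@K.T;mp=(u[...,:2]/u[...,2:]).astype(np.float32)
r=cv2.remap(im,mp[...,0],mp[...,1],cv2.INTER_CUBIC)
cv2.imwrite(f"pics/{n}_r.png",cv2.resize(r,(500,500)))
h=cv2.cvtColor(r,cv2.COLOR_BGR2HSV);m=((h[...,1]<110)&(h[...,2]>90)).astype(np.uint8)
yy,xx=np.mgrid[-150:151,-150:151];m[(xx**2+yy**2)>105**2]=0
k,l,st,ce=cv2.connectedComponentsWithStats(m)
i=1+np.argmax(st[1:,4]);print("bar area",st[i,4],"rect",cv2.minAreaRect(np.argwhere(l==i)[:,::-1].astype(np.float32)),"yaw",np.degrees(np.arctan2(T[1,0],T[0,0])))
E
python3 bar.py b1; python3 st.py
```

```text
bar area 1929 rect ((133.08091735839844, 93.67842864990234), (92.17881774902344, 21.321582794189453), 75.0685806274414) yaw -131.71280215116667
t 8.1 pos [ 0.5628 -0.0392  0.2484] yaw -131.48215201972698 tilt [0.0004 0.0003] q6 2.0931211014785456
F [-0.5142  3.5039  4.0493] tau [ 0.5035 -0.0226  0.2413] w 46.84011240179312 Ftool [-2.2865 -4.0483 -2.7058] dyn [ 0.001 -0.001 -0.001 -0.005 -0.002  0.086]
```

View pics/b1_r.png

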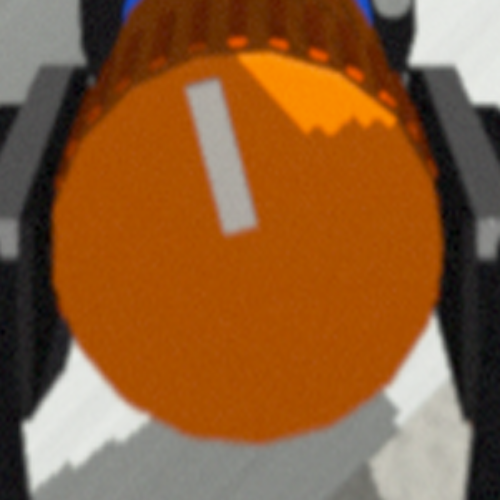

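Call:
carry_out --rows '[[[0,0,1,0,0,0.01,46],[0,0,1,0,0,0.006,46]]]'

```text
time: 8.3
tool_pos: [0.5628, -0.0393, 0.2487]
tool_rot: [0.334, -0.333, 0.623, -0.623]
contact_force: [0.6, 2.7, 3.1]
gripper_width: 0.552
```

```bash
python3 bar.py b2; python3 st.py
```

```text
bar area 1956 rect ((132.8722686767578, 94.23970031738281), (93.14488983154297, 21.523408889770508), 75.17352294921875) yaw -123.70184671738328
t 8.35 pos [ 0.5628 -0.0393  0.2488] yaw -123.50888498038033 tilt [0.0003 0.0001] q6 1.9539102413323248
F [1.3637 3.0644 3.841 ] tau [ 0.4481 -0.1396  0.2796] w 47.182706366515184 Ftool [-3.3089 -3.8403 -0.5537] dyn [ 0.003 -0.001  0.001 -0.007  0.001  0.092]
```

Call:
carry_out --rows '[[[0,0,1,0.003,0.007,0.012,46],[0,0,1,0,0,0.006,46],[0,0,1,0,0,0.005,46]]]'

```text
time: 8.65
tool_pos: [0.5628, -0.0394, 0.2492]
tool_rot: [-0.397, 0.397, -0.585, 0.585]
contact_force: [1.6, 1.8, -0.1]
gripper_width: 0.549
```

```bash
python3 st.py
```

```text
t 8.65 pos [ 0.5628 -0.0394  0.2492] yaw -111.73588876799673 tilt [-0.0001 -0.0007] q6 1.74878587621868
F [ 1.638   1.819  -0.0985] tau [ 0.1847 -0.1568 -0.8142] w 46.84285102187443 Ftool [-2.2964  0.097   0.8479] dyn [ 0.     0.001  0.002  0.001  0.005 -0.695]
```

Call:
carry_out --rows '[[[0,0,1,0.005,0.006,0.004,46],[0,0,1,0,0,0.004,46],[0,0,1,0,0,0.004,46],[0,0,1,0,0,0.004,46]]]'

```text
time: 9.05
tool_pos: [0.5628, -0.0395, 0.2494]
tool_rot: [-0.474, 0.476, -0.524, 0.524]
contact_force: [2.6, -0.2, -0.3]
gripper_width: 0.543
```

```bash
python3 bar.py b3 .2055; python3 st.py
```

```text
bar area 1892 rect ((133.52635192871094, 92.6284408569336), (90.41238403320312, 21.331233978271484), 74.82708740234375) yaw -95.62108993331397
t 9.1 pos [ 0.5628 -0.0394  0.2494] yaw -95.48882711363014 tilt [-0.0008 -0.0019] q6 1.4658443558228784
F [ 1.582  -0.7537 -0.073 ] tau [-0.0936 -0.2107  0.0954] w 46.77473419177206 Ftool [0.5988 0.0731 1.6469] dyn [ 0.     0.    -0.     0.001  0.003  0.125]
```

Call:
carry_out --rows '[[[0,0,1,0.005,0,0.005,46],[0,0,1,0,0,0.0045,46],[0,0,1,0,0,0.0045,46]]]'

```text
time: 9.4
tool_pos: [0.5626, -0.0393, 0.2497]
tool_rot: [-0.526, 0.528, -0.472, 0.471]
contact_force: [0.4, -0.1, -0.6]
gripper_width: 0.551
```

```bash
python3 st.py
```

```text
t 9.4 pos [ 0.5626 -0.0393  0.2497] yaw -83.64322979410238 tilt [-0.0022 -0.0014] q6 1.2592184706545566
F [ 0.3966 -0.1283 -0.6122] tau [-0.0447 -0.0345 -0.0077] w 47.041519814293615 Ftool [0.1707 0.6115 0.3814] dyn [ 0.002  0.     0.001 -0.001  0.002 -0.69 ]
```

Call:
carry_out --rows '[[[0,0,1,0,0,0.0045,46],[0,0,1,0,0,0.0045,46],[0,0,1,0,0,0.0045,46]]]'

```text
time: 9.7
tool_pos: [0.5625, -0.0392, 0.2498]
tool_rot: [-0.572, 0.574, -0.414, 0.413]
contact_force: [0.4, -0.2, -1.8]
gripper_width: 0.543
```

```bash
python3 st.py
```

```text
t 9.7 pos [ 0.5625 -0.0392  0.2498] yaw -71.63515303690401 tilt [-0.0027 -0.0013] q6 1.0497534183853174
F [ 0.4494 -0.1788 -1.7553] tau [-0.0464 -0.12   -0.0134] w 46.36167573955583 Ftool [0.3107 1.7543 0.3754] dyn [ 0.001  0.001  0.002  0.     0.001 -0.689]
```

```bash
python3 bar.py b4 .2067; python3 st.py
```

```text
bar area 1831 rect ((133.67947387695312, 91.22525024414062), (87.81040954589844, 21.19626808166504), 74.64986419677734) yaw -71.63515303690401
t 9.75 pos [ 0.5625 -0.0391  0.2498] yaw -71.52780984102112 tilt [-0.0026 -0.0011] q6 1.0478729076842053
F [ 0.4917 -0.6107 -2.1012] tau [-0.02   -0.0986 -0.0315] w 46.93481952099541 Ftool [0.7345 2.1006 0.2788] dyn [ 0.001 -0.001 -0.001  0.004  0.002  0.134]
```

View pics/b4.png

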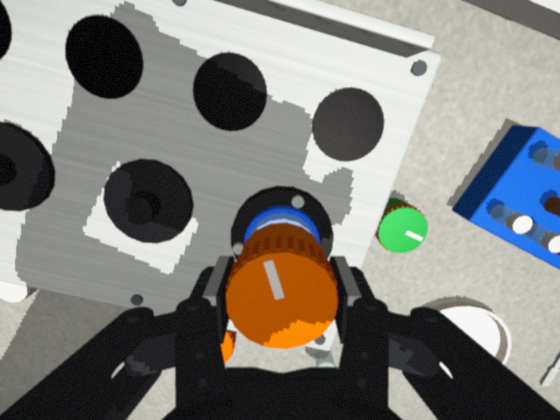

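Run:
```python
from h import *
for n in ("w4","b1","b2","b3","b4"):
    im=cv2.imread(f"pics/{n}.png");h=cv2.cvtColor(im,cv2.COLOR_BGR2HSV)
    m=((h[...,1]<110)&(h[...,2]>90)).astype(np.uint8);m[:258]=0;m[302:]=0;m[:,:255]=0;m[:,295:]=0
    k,l,st,ce=cv2.connectedComponentsWithStats(m);i=1+np.argmax(st[1:,4])
    print(n,st[i],ce[i],cv2.minAreaRect(np.argwhere(l==i)[:,::-1].astype(np.float32))[1:])
    o=cv2.inRange(h,(3,150,60),(20,255,255));o[:225]=0;o[:,:215]=0;o[:,345:]=0
    k,l,st,ce=cv2.connectedComponentsWithStats(o);i=1+np.argmax(st[1:,4]);print("   orange",st[i])
```

```text
w4 [263 260  21  40 406] [273.37931034 279.29064039] ((40.160919189453125, 10.11928653717041), 71.56504821777344)
   orange [  225   225   114   124 10446]
b1 [264 260  20  40 403] [273.67741935 279.06451613] ((40.1478157043457, 10.201004981994629), 72.6459732055664)
   orange [  225   225   114   124 10415]
b2 [264 260  20  40 405] [273.67654321 279.0617284 ] ((40.1478157043457, 10.201004981994629), 72.6459732055664)
   orange [  225   225   114   124 10398]
b3 [263 260  21  40 405] [273.48888889 278.96296296] ((40.47715759277344, 10.119288444519043), 71.56504821777344)
   orange [  225   225   113   149 11733]
b4 [263 260  21  40 403] [273.45905707 279.03473945] ((40.43226623535156, 10.161791801452637), 72.12130737304688)
   orange [  225   225   114   124 10401]
```

Call:
carry_out --rows '[[[0,0,1,0,0,0.006,46],[0,0,1,0,0,0.006,46]]]'

```text
time: 9.95
tool_pos: [0.5625, -0.0391, 0.2503]
tool_rot: [-0.6, 0.602, -0.374, 0.372]
contact_force: [-1.0, -0.6, -1.2]
gripper_width: 0.546
```

```bash
python3 st.py
```

```text
t 9.95 pos [ 0.5625 -0.0391  0.2503] yaw -63.68029878779009 tilt [-0.0027 -0.001 ] q6 0.9109351978451157
F [-1.0144 -0.61   -1.2067] tau [-0.0353 -0.0646 -0.015 ] w 46.63033568064324 Ftool [ 0.0974  1.2101 -1.1762] dyn [-0.001 -0.002 -0.004 -0.     0.005 -0.691]
```

Call:
carry_out --rows '[[[0,0,1,0,0,0.006,46],[0,0,1,0,0,0.006,46]]]'

```text
time: 10.15
tool_pos: [0.5625, -0.0391, 0.2507]
tool_rot: [-0.624, 0.626, -0.331, 0.33]
contact_force: [1.2, -0.1, -2.6]
gripper_width: 0.549
```

```bash
python3 st.py
```

```text
t 10.15 pos [ 0.5625 -0.0391  0.2507] yaw -55.67954483320584 tilt [-0.0027 -0.001 ] q6 0.7712867169761223
F [ 1.2065 -0.0713 -2.6015] tau [-0.0615 -0.0511 -0.0135] w 46.87150967888143 Ftool [0.7408 2.5984 0.9635] dyn [ 0.002 -0.002 -0.003 -0.001  0.005 -0.691]
```

Call:
carry_out --rows '[[[0,0,1,0,0,0.0045,46],[0,0,1,0,0,0.0045,46],[0,0,1,0,0,0.0045,46]]]'

```text
time: 10.45
tool_pos: [0.5625, -0.0391, 0.2513]
tool_rot: [-0.656, 0.657, -0.264, 0.262]
contact_force: [0.4, -0.3, -2.1]
gripper_width: 0.549
```

```bash
python3 st.py
```

```text
t 10.45 pos [ 0.5625 -0.0391  0.2513] yaw -43.681893927159926 tilt [-0.0026 -0.0011] q6 0.5618968302864579
F [ 0.3738 -0.2639 -2.0878] tau [-0.081  -0.1192 -0.0086] w 46.87749978121301 Ftool [0.455  2.0871 0.0727] dyn [ 0.    -0.002 -0.001  0.001  0.001 -0.69 ]
```

Call:
carry_out --rows '[[[0,0,1,0,0,0.0045,46],[0,0,1,0,0,0.0045,46],[0,0,1,0,0,0.0045,46]]]'

```text
time: 10.75
tool_pos: [0.5625, -0.0391, 0.2519]
tool_rot: [-0.68, 0.681, -0.194, 0.192]
contact_force: [0.3, -0.4, -2.5]
gripper_width: 0.548
```

```bash
python3 st.py
```

```text
t 10.75 pos [ 0.5625 -0.0391  0.2519] yaw -31.681378152104518 tilt [-0.0025 -0.0011] q6 0.3524246815477992
F [ 0.3418 -0.4193 -2.5378] tau [-0.0785 -0.0886 -0.0196] w 46.771366287142705 Ftool [ 0.5151  2.5374 -0.1715] dyn [ 0.    -0.001 -0.003 -0.001  0.004 -0.691]
```

Call:
carry_out --rows '[[[0,0,1,0,0,0.0043,46],[0,0,1,0,0,0.0043,46],[0,0,1,0,0,0.0043,46],[0,0,1,0,0,0.0043,46]]]'

```text
time: 11.15
tool_pos: [0.5625, -0.0391, 0.2526]
tool_rot: [-0.7, 0.701, -0.097, 0.096]
contact_force: [0.8, -0.3, -2.1]
gripper_width: 0.546
```

Call:
carry_out --rows '[[[0,0,1,0,0,0.0043,46],[0,0,1,0,0,0.0043,46],[0,0,1,0,0,0.0043,46],[0,0,1,0,0,0.0043,46]]]'

```text
time: 11.55
tool_pos: [0.5625, -0.0391, 0.2532]
tool_rot: [-0.707, 0.708, 0.001, -0.003]
contact_force: [0.7, -1.4, -2.0]
gripper_width: 0.55
```

Call:
carry_out --rows '[[[0,0,1,0,0,0.0043,46],[0,0,1,0,0,0.0043,46],[0,0,1,0,0,0.0043,46],[0,0,1,0,0,0.0043,46]]]'

```text
time: 11.95
tool_pos: [0.5626, -0.0391, 0.2539]
tool_rot: [-0.7, 0.7, 0.099, -0.101]
contact_force: [0.6, -0.4, -2.6]
gripper_width: 0.546
```

```bash
python3 st.py
```

```text
t 11.95 pos [ 0.5626 -0.0391  0.2539] yaw 16.316300677108778 tilt [-0.0024 -0.0012] q6 -0.4852953627166024
F [ 0.6491 -0.3796 -2.6033] tau [-0.0554 -0.1325 -0.0335] w 46.659765439838274 Ftool [ 0.5231  2.6022 -0.5455] dyn [ 0.001 -0.001 -0.001  0.001  0.002 -0.69 ]
```

Call:
carry_out --rows '[[[0,0,1,0,0,0.0043,46],[0,0,1,0,0,0.0043,46],[0,0,1,0,0,0.0043,46],[0,0,1,0,0,0.0043,46]]]'

```text
time: 12.35
tool_pos: [0.5626, -0.0391, 0.2546]
tool_rot: [-0.679, 0.679, 0.196, -0.198]
contact_force: [0.9, -0.2, -2.4]
gripper_width: 0.549
```

Call:
carry_out --rows '[[[0,0,1,0,0,0.0043,46],[0,0,1,0,0,0.0043,46],[0,0,1,0,0,0.0043,46],[0,0,1,0,0,0.0043,46]]]'

```text
time: 12.75
tool_pos: [0.5625, -0.0391, 0.2552]
tool_rot: [-0.645, 0.645, 0.288, -0.29]
contact_force: [1.7, -0.5, -2.5]
gripper_width: 0.547
```

```bash
python3 st.py
```

```text
t 12.75 pos [ 0.5625 -0.0391  0.2552] yaw 48.314625626965615 tilt [-0.0024 -0.0011] q6 -1.0438011180537328
F [ 1.7363 -0.4779 -2.4781] tau [-0.0719 -0.1345  0.0248] w 46.73622047566775 Ftool [ 0.804   2.4744 -1.6171] dyn [-0.001 -0.002 -0.001 -0.001  0.002 -0.692]
```

Call:
carry_out --rows '[[[0,0,1,0.002,0,0.0043,46],[0,0,1,0,0,0.0043,46],[0,0,1,0,0,0.0043,46],[0,0,1,0,0,0.0043,46]]]'

```text
time: 13.15
tool_pos: [0.5626, -0.0391, 0.2559]
tool_rot: [0.599, -0.598, -0.375, 0.377]
contact_force: [0.2, -0.5, -2.3]
gripper_width: 0.547
```

Call:
carry_out --rows '[[[0,0,1,0,0,0.0043,46],[0,0,1,0,0,0.0043,46],[0,0,1,0,0,0.0043,46],[0,0,1,0,0,0.0043,46]]]'

```text
time: 13.55
tool_pos: [0.5626, -0.0391, 0.2566]
tool_rot: [0.541, -0.54, -0.455, 0.457]
contact_force: [1.2, 0.0, -2.3]
gripper_width: 0.548
```

```bash
python3 st.py
```

```text
t 13.55 pos [ 0.5626 -0.0391  0.2566] yaw 80.31684885947719 tilt [-0.0026 -0.0011] q6 -1.6022988275426033
F [ 1.1719  0.0406 -2.3288] tau [-0.0904 -0.1099  0.0135] w 46.7867786718879 Ftool [ 0.2407  2.3258 -1.1538] dyn [ 0.    -0.001 -0.004  0.002  0.004 -0.691]
```

216° turned, 8.4 mm risen, with Fz steady at about −2.3 N, which is the cap's own weight. Now on past 0.7 turn.

Call:
carry_out --rows '[[[0,0,1,0,0,0.0043,46],[0,0,1,0,0,0.0043,46],[0,0,1,0,0,0.0043,46],[0,0,1,0,0,0.0043,46]]]'

```text
time: 13.95
tool_pos: [0.5626, -0.0391, 0.2574]
tool_rot: [0.472, -0.471, -0.526, 0.528]
contact_force: [0.7, 0.3, -2.3]
gripper_width: 0.55
```

Call:
carry_out --rows '[[[0,0,1,0,0,0.0043,46],[0,0,1,0,0,0.0043,46],[0,0,1,0,0,0.0043,46],[0,0,1,0,0,0.0043,46]]]'

```text
time: 14.35
tool_pos: [0.5626, -0.0391, 0.258]
tool_rot: [0.394, -0.393, -0.587, 0.588]
contact_force: [0.3, 0.1, -1.8]
gripper_width: 0.553
```

Call:
carry_out --rows '[[[0,0,1,0,0,0.0043,46],[0,0,1,0,0,0.0043,46],[0,0,1,0,0,0.0043,46],[0,0,1,0,0,0.0043,46]]]'

```text
time: 14.75
tool_pos: [0.5626, -0.0391, 0.2587]
tool_rot: [0.309, -0.308, -0.636, 0.637]
contact_force: [0.8, 0.1, -2.9]
gripper_width: 0.544
```

```bash
python3 st.py
```

```text
t 14.75 pos [ 0.5626 -0.0391  0.2587] yaw 128.318478411444 tilt [-0.0024 -0.0011] q6 -2.440084715741469
F [ 0.7612  0.1472 -2.8727] tau [-0.0483 -0.1358 -0.0191] w 46.45616533776805 Ftool [-0.3583  2.8706 -0.6959] dyn [ 0.    -0.001 -0.003  0.001  0.001 -0.69 ]
```

Call:
carry_out --rows '[[[0,0,0.5,0,0,0.01,46],[0,0,0,0,0,0.01,46]]]'

```text
time: 14.95
tool_pos: [0.5626, -0.039, 0.2596]
tool_rot: [0.298, -0.297, -0.641, 0.642]
contact_force: [-0.2, 0.5, -2.3]
gripper_width: 0.552
```

```bash
python3 st.py
```

```text
t 14.95 pos [ 0.5626 -0.039   0.2596] yaw 130.18823075708622 tilt [-0.0025 -0.0006] q6 -2.4727487439030273
F [-0.2486  0.4638 -2.2659] tau [-0.0474 -0.0552 -0.0374] w 47.121102554906486 Ftool [ 0.5121  2.2662 -0.1145] dyn [ 0.002 -0.005 -0.006  0.006  0.011  0.016]
```

Call:
carry_out --rows '[[[0,0,0,0,0,0.01,46],[0,0,0,0,0,0.01,46]]]'

```text
time: 15.15
tool_pos: [0.563, -0.0388, 0.2612]
tool_rot: [0.298, -0.297, -0.641, 0.642]
contact_force: [-1.1, 0.0, -2.1]
gripper_width: 0.546
```

```bash
python3 st.py
```

```text
t 15.15 pos [ 0.563  -0.0388  0.2612] yaw 130.26035285646932 tilt [-0.0013 -0.0001] q6 -2.473883322767462
F [-1.0726  0.0126 -2.059 ] tau [-0.0423  0.029  -0.0056] w 46.60176590158444 Ftool [0.7014 2.0604 0.8081] dyn [ 0.002 -0.007 -0.008  0.003  0.004 -0.008]
```

Call:
carry_out --rows '[[[0,0,0,0,0,0.02,46],[0,0,0,0,0,0.03,46],[0,0,0,0,0,0.03,46],[0,0,0,0,0,0.03,46],[0,0,0,0,0,0.04,46]]]'

```text
time: 15.65
tool_pos: [0.5633, -0.0387, 0.2679]
tool_rot: [0.297, -0.297, -0.642, 0.642]
contact_force: [-0.2, -0.1, -2.3]
gripper_width: 0.547
```

Call:
carry_out --rows '[[[0,0,0,0,0,0.05,46],[0,0,0,0,0,0.1,46],[0,0,0,0,0,0.2,46],[0,0,0,0,0,0.3,46],[0,0,0,0,0,0.3,46]]]'

```text
time: 16.15
tool_pos: [0.5634, -0.0387, 0.3071]
tool_rot: [-0.297, 0.297, 0.642, -0.642]
contact_force: [0.4, -1.4, -1.6]
gripper_width: 0.546
```

```bash
python3 st.py; python3 look.py w5
```

```text
t 16.15 pos [ 0.5634 -0.0387  0.3071] yaw 130.34486547067584 tilt [ 0.0007 -0.0002] q6 -2.475261559584593
F [ 0.3794 -1.4061 -1.5569] tau [-0.0502  0.0321  0.0089] w 46.64721564846799 Ftool [-1.3164  1.5574  0.6218] dyn [-0.002 -0.08  -0.139  0.     0.207  0.002]
[ 392   24   71   76 3813] [427.55310779  59.73223184] [ 0.43943752 -0.04829407  0.204     ]
[ 229  252   88   40 1843] [270.9234943 269.8220293] [ 0.58060231 -0.03256037  0.204     ]
joints [-0.2   -0.093  1.751 -0.     1.483 -2.475] grasp [ 0.56344618 -0.03869511  0.25314196] [281.24080116 290.27705525]
```

View pics/w5.png

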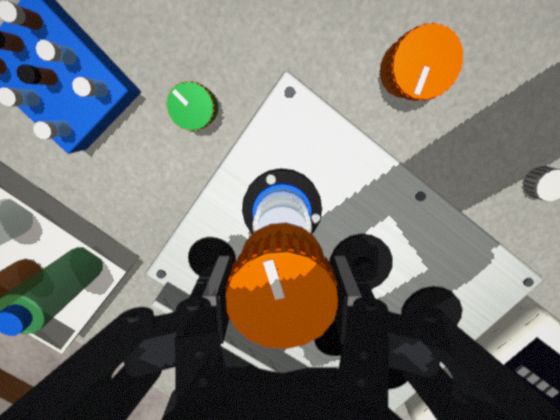

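Call:
carry_out --rows '[[[0,0,-1,-0.27,-0.545,0,46],[0,0,-1,-0.27,-0.545,0,46],[0,0,-1,-0.27,-0.545,0,46],[0,0,-1,-0.27,-0.545,0,46],[0,0,-1,-0.27,-0.545,0,46]]]'

```text
time: 16.7
tool_pos: [0.509, -0.1485, 0.3066]
tool_rot: [-0.404, 0.405, 0.58, -0.58]
contact_force: [0.1, 0.7, -1.7]
gripper_width: 0.545
```

Call:
carry_out --rows '[[[0,0,-1,-0.27,-0.545,0,46],[0,0,-1,-0.27,-0.545,0,46],[0,0,-1,-0.27,-0.545,0,46],[0,0,-1,-0.27,-0.545,0,46],[0,0,-1,-0.27,-0.545,0,46]]]'

```text
time: 17.2
tool_pos: [0.4549, -0.2576, 0.3067]
tool_rot: [-0.499, 0.5, 0.501, -0.501]
contact_force: [0.8, 0.3, -2.2]
gripper_width: 0.551
```

Call:
carry_out --rows '[[[0,0,-1,-0.27,-0.545,0,46],[0,0,-1,-0.27,-0.545,0,46],[0,0,-1,0,0,-0.3,46],[0,0,-1,0,0,-0.3,46],[0,0,-1,0,0,-0.3,46]]]'

```text
time: 17.7
tool_pos: [0.4337, -0.3008, 0.2703]
tool_rot: [-0.578, 0.579, 0.406, -0.406]
contact_force: [0.6, 0.7, -1.8]
gripper_width: 0.548
```

```bash
python3 st.py; python3 look.py w6; python3 -c "
import cv2
from plant import *
cv2.imwrite('pics/top1.png',grab_frame('top'))
cv2.imwrite('pics/scene1.png',grab_frame('scene'))"
```

```text
t 17.7 pos [ 0.4337 -0.3008  0.2703] yaw 70.13701796310676 tilt [ 0.0012 -0.0011] q6 -1.9715484330399677
F [ 0.6081  0.739  -1.7846] tau [-0.0241 -0.0078 -0.0092] w 46.84002665896119 Ftool [ 0.9028  1.7846 -0.3182] dyn [ 0.006  0.092  0.128  0.001 -0.214  0.691]
[238 252  52  23 473] [260.42283298 262.86892178] [ 0.4235214  -0.30766301  0.204     ]
joints [-0.747 -0.16   1.874  0.     1.426 -1.972] grasp [ 0.43379013 -0.30086492  0.21630592] [280.92819173 290.55925656]
```

View pics/w6.png

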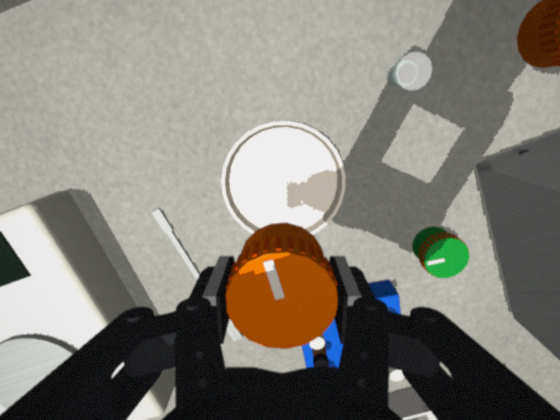

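View pics/scene1.png

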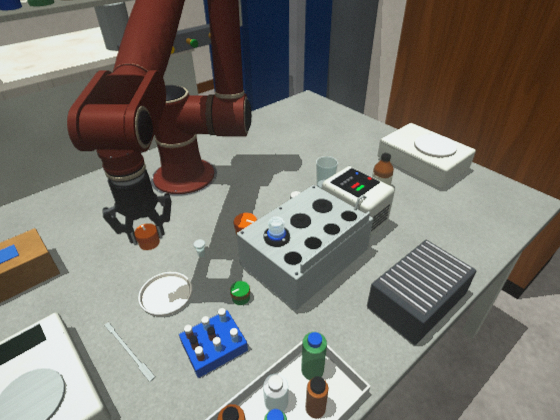

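Run:
```python
from h import *
import pickle
s=pickle.load(open("pics/w6.pkl","rb"));c=cam("wrist",s);im=cv2.imread("pics/w6.png")
from scipy.optimize import least_squares
def ext(xy):
    p=np.array([proj(c,[xy[0]+.066*np.cos(t),xy[1]+.066*np.sin(t),.016]) for t in np.linspace(0,6.283,400)])
    return p.min(0)[0],p.max(0)[0],p.min(0)[1]
m=least_squares(lambda q:np.array(ext(q))-[221.5,346.5,121],[.434,-.3]);print(m.x,m.fun)
a=cam("scene");b=cam("top");print(atz(b,(379,229.6),.016))
```

```text
[ 0.43638871 -0.29917842] [-0.13258361  0.1323678   0.01487333]
[ 0.43430111 -0.30104917  0.016     ]
```

Call:
carry_out --rows '[[[0,0,0,0.04,0,-0.7,46],[0,0,0,0,0,-0.8,46],[0,0,0,0,0,-0.8,46],[0,0,0,0,0,-0.6,46],[0,0,0,0,0,-0.4,46]]]'

```text
time: 18.35
tool_pos: [0.4352, -0.3, 0.1368]
tool_rot: [0.578, -0.577, -0.408, 0.408]
contact_force: [-0.9, -0.3, -2.2]
gripper_width: 0.546
```

Call:
carry_out --rows '[[[0,0,0,0,0,-0.2,46],[0,0,0,0,0,-0.1,46],[0,0,0,0,0,0,46]]]'

```text
time: 18.65
tool_pos: [0.4357, -0.3006, 0.1265]
tool_rot: [-0.578, 0.578, 0.408, -0.407]
contact_force: [0.8, 0.9, -1.6]
gripper_width: 0.55
```

```bash
python3 st.py
```

```text
t 18.65 pos [ 0.4357 -0.3006  0.1265] yaw 70.37384891815815 tilt [ 0.0008 -0.0008] q6 -1.9728260752750675
F [ 0.7585  0.8852 -1.6221] tau [-0.0173  0.002  -0.0286] w 46.996998925061895 Ftool [ 1.0894  1.622  -0.4154] dyn [-0.    -0.013 -0.01   0.001  0.003  0.003]
```

Call:
carry_out --rows '[[[0,0,0,0,0,-0.25,46],[0,0,0,0,0,-0.25,46],[0,0,0,0,0,-0.2,46],[0,0,0,0,0,-0.1,46],[0,0,0,0,0,0,46]]]'

```text
time: 19.15
tool_pos: [0.4348, -0.2998, 0.0925]
tool_rot: [0.579, -0.577, -0.407, 0.407]
contact_force: [-0.3, -0.3, -2.0]
gripper_width: 0.55
```

```bash
python3 st.py
```

```text
t 19.15 pos [ 0.4348 -0.2998  0.0925] yaw 70.34366921341139 tilt [-0.0016  0.0014] q6 -1.9724105958180485
F [-0.2869 -0.3444 -1.9547] tau [ 0.0089 -0.0086 -0.0358] w 46.92877092015023 Ftool [-0.4224  1.9546  0.1505] dyn [-0.    -0.014 -0.011 -0.001  0.007  0.002]
```

Call:
carry_out --rows '[[[0,0,0,0,0,-0.03,46],[0,0,0,0,0,-0.03,46]]]'

```text
time: 19.35
tool_pos: [0.4356, -0.3006, 0.0917]
tool_rot: [-0.578, 0.578, 0.407, -0.407]
contact_force: [0.3, 0.8, -1.3]
gripper_width: 0.548
```

```bash
python3 st.py
```

```text
t 19.35 pos [ 0.4356 -0.3006  0.0917] yaw 70.34211424838182 tilt [ 0.0007 -0.0006] q6 -1.9723821465119042
F [ 0.2999  0.84   -1.3363] tau [-0.001   0.0095 -0.0178] w 46.80685799124273 Ftool [0.8925 1.336  0.0013] dyn [ 0.001  0.018  0.003 -0.    -0.022 -0.001]
```

Call:
carry_out --rows '[[[0,0,0,0,0,-0.03,46],[0,0,0,0,0,-0.03,46],[0,0,0,0,0,0,46]]]'

```text
time: 19.65
tool_pos: [0.4352, -0.3002, 0.0888]
tool_rot: [0.578, -0.578, -0.407, 0.407]
contact_force: [0.0, 0.2, -2.3]
gripper_width: 0.544
```

Call:
carry_out --rows '[[[0,0,0,0,0,-0.025,46],[0,0,0,0,0,0,46]]]'

```text
time: 19.85
tool_pos: [0.4352, -0.3002, 0.0878]
tool_rot: [0.578, -0.578, -0.407, 0.407]
contact_force: [-1.2, 0.0, -2.3]
gripper_width: 0.55
```

Call:
carry_out --rows '[[[0,0,0,0,0,-0.02,46],[0,0,0,0,0,0,46]]]'

```text
time: 20.05
tool_pos: [0.4353, -0.3002, 0.087]
tool_rot: [0.578, -0.578, -0.407, 0.407]
contact_force: [-0.5, -0.0, -1.9]
gripper_width: 0.546
```

Call:
carry_out --rows '[[[0,0,0,0,0,-0.02,46],[0,0,0,0,0,0,46]]]'

```text
time: 20.25
tool_pos: [0.4354, -0.3004, 0.0866]
tool_rot: [-0.578, 0.578, 0.407, -0.407]
contact_force: [-0.6, 1.1, 0.6]
gripper_width: 0.55
```

Call:
carry_out --rows '[[[0,0,0,0,0,-0.015,46],[0,0,0,0,0,0,46]]]'

```text
time: 20.45
tool_pos: [0.4354, -0.3004, 0.0866]
tool_rot: [0.578, -0.578, -0.407, 0.407]
contact_force: [-3.1, 2.1, 5.1]
gripper_width: 0.549
```

Call:
carry_out --rows '[[[0,0,0,0,0,0.01,46],[0,0,0,0,0,0,46]]]'

```text
time: 20.65
tool_pos: [0.4354, -0.3004, 0.0866]
tool_rot: [-0.578, 0.578, 0.407, -0.407]
contact_force: [-3.0, 1.6, 4.6]
gripper_width: 0.546
```

```bash
python3 st.py
```

```text
t 20.65 pos [ 0.4354 -0.3004  0.0866] yaw 70.34756254953467 tilt [ 0.     -0.0001] q6 -1.9723976783880472
F [-3.0216  1.5943  4.5764] tau [ 0.2832  0.2964 -0.0301] w 46.63705670760795 Ftool [ 0.485  -4.5766  3.3814] dyn [ 0.001 -0.     0.001  0.001  0.001  0.001]
```

Firmly seated on the floor with the fingers still holding. I'll release slowly.

Call:
carry_out --rows '[[[0,0,0,0,0,0,47],[0,0,0,0,0,0,48],[0,0,0,0,0,0,49.5],[0,0,0,0,0,0,52],[0,0,0,0,0,0,56]]]'

```text
time: 21.15
tool_pos: [0.4353, -0.3003, 0.086]
tool_rot: [-0.578, 0.578, 0.407, -0.407]
contact_force: [0.2, -0.4, 0.2]
gripper_width: 0.656
```

Call:
carry_out --rows '[[[0,0,0,0,0,0,60],[0,0,0,0,0,0,60]]]'

```text
time: 21.35
tool_pos: [0.4353, -0.3003, 0.0861]
tool_rot: [-0.578, 0.578, 0.407, -0.407]
contact_force: [0.4, 0.5, -1.1]
gripper_width: 0.705
```

```bash
python3 st.py; python3 look.py w7
```

```text
t 21.35 pos [ 0.4353 -0.3003  0.0861] yaw 70.34244896074733 tilt [ 0. -0.] q6 -1.9723975321740737
F [ 0.4452  0.5383 -1.0552] tau [ 0.0542 -0.0284  0.0315] w 60.22179983310405 Ftool [ 0.6567  1.0552 -0.2381] dyn [-0.001 -0.    -0.002  0.001  0.002 -0.   ]
[234 254  51  23 488] [258.84631148 264.54508197] [ 0.33748531 -0.26069919  0.204     ]
joints [-0.745  0.07   1.989 -0.     1.083 -1.972] grasp [ 0.43527679 -0.30030957  0.03205748] [280.92645157 290.56000648]
```

View pics/w7.png

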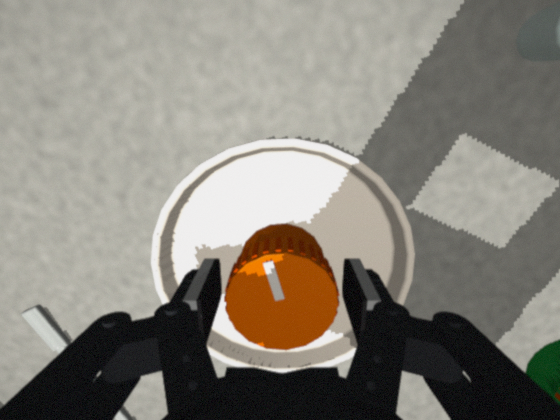

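The cap stands in the dish and the fingers are clear on both sides. Next I'll lift straight up.

Call:
carry_out --rows '[[[0,0,0,0,0,0.1,60],[0,0,0,0,0,0.3,60],[0,0,0,0,0,0.5,60],[0,0,0,0,0,0.6,60],[0,0,0,0,0,0.6,60]]]'

```text
time: 21.9
tool_pos: [0.4353, -0.3003, 0.172]
tool_rot: [-0.578, 0.578, 0.407, -0.407]
contact_force: [-0.4, -0.6, 0.5]
gripper_width: 0.701
```

Call:
carry_out --rows '[[[0,0,0,0,0,0.6,60],[0,0,0,0,0,0.6,60],[0,0,0,0,0,0.3,60],[0,0,0,0,0,0,60],[0,0,0,0,0,0,60]]]'

```text
time: 22.4
tool_pos: [0.4351, -0.3001, 0.2297]
tool_rot: [0.578, -0.578, -0.407, 0.407]
contact_force: [-0.9, 0.1, 0.4]
gripper_width: 0.709
```

```bash
python3 st.py; python3 look.py w8; python3 -c "
import cv2
from plant import *
cv2.imwrite('pics/scene2.png',grab_frame('scene'));cv2.imwrite('pics/top2.png',grab_frame('top'))"
```

```text
t 22.4 pos [ 0.4351 -0.3001  0.2297] yaw 70.34234847624234 tilt [-0.0003  0.0003] q6 -1.972368667638099
F [-0.9437  0.0834  0.3739] tau [ 0.0262 -0.0035 -0.0399] w 60.521136797641816 Ftool [-0.2389 -0.3736  0.9169] dyn [-0.002  0.019  0.02   0.001  0.002 -0.   ]
[254 176  54  41 914] [279.00984683 191.13785558] [ 0.38419301 -0.28240967  0.204     ]
joints [-0.745 -0.121  1.909 -0.     1.354 -1.972] grasp [ 0.43504992 -0.30006764  0.17568982] [280.9280276  290.55801044]
```

View pics/w8.png

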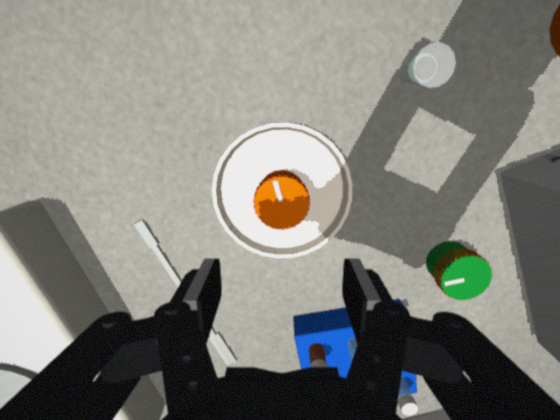

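View pics/scene2.png

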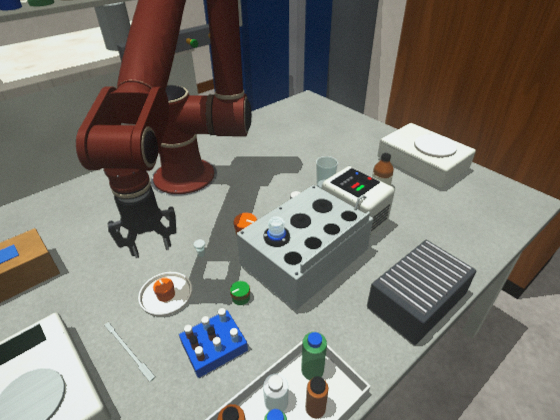

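```bash
python3 -c "
from plant import *
s=state();print(s['time'],s['contact_force']);print(job_done())"
```

```text
22.55 [-0.08837498  0.08164222 -0.12090958]
the job is handed in; nothing more can be done
None
```

I broke the orange cap loose, spun it off the tube and set it upright in the white dish; the job is handed in at 22.55 s, with no verdict reported.

- **Grip:** I closed to a commanded 46 mm on the 48 mm head. The bar on top did not move relative to the gripper in four pictures up to 64°, so the cap did not slip while it was being broken loose.
- **Twist and spin-off:** The seal gave at about 1 N m. I turned it about 265° anticlockwise, following the thread up about 11 mm, then lifted it straight off. Once it was loose, the wrist felt roughly the cap's own weight, with Fz between −1.2 and −2.9 N and at most about 1.7 N sideways.
- **Setting down:** It touched the dish floor with about 7 N while still held, a little harder than I intended. I then opened slowly to 60 mm and lifted clear.

**Last checks:** The pictures show the cap upright near the middle of the dish, with the gripper clear and about 0.1 N on the wrist. The vial rack, stopper, spatula and other bystanders look unmoved, judged by eye.

**Uncertain or disagreeing:**
- In the first 60° the tool rose about 1 mm less than the thread pitch says. It kept pace after that, and I put the gap down to thread play.
- The dish centre differed by about 3 mm between the top and wrist cameras. I aimed between the two, and the allowance is 30 mm.
- Finger force cannot be measured here, so I only limited it by how far I closed.

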